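# Lock the pulley bar with the hitch pin

## Robot

A 6-joint arm with a two-finger parallel gripper is mounted at the origin on the work surface. World frame = base frame: x ahead of the robot, y to its left, z up, the work surface at z = 0. Lengths are in m, angles in rad, forces in N, time in s.
With the tool pointing down it reaches from about 0.225 to 0.875 m from the base axis. Payload 3.4 kg.
Tool frame: the origin (TCP) lies on the centre line of the jaws, within the pads' length; the fingertips stand 17 mm ahead of it and the grasp point (between the pads) lies 2 mm behind it (bot.tip_extent is the distance from the TCP to the fingertips, in m); z points along the fingers, y is the direction in which the jaws open and shut (so a half turn about z gives the same grasp; the last joint's range is limited). The gripper opens to 85 mm and grips with 20 to 120 N. Pads are 22 mm wide; open, the fingers measure 114 mm over their backs; the gripper's body (76 mm by 85 mm) begins 54 mm behind the grasp point. The pads swing forward as they close: fully open they stand 13 mm farther back than shut.
Start: joints at [-1.332, 0.276, 1.505, -0, 1.361, -0.121], TCP at [0.202, -0.538, 0.248] pointing down, gripper open.
Joint ranges: [-2.89, 2.89], [-0.75, 2.08], [0.22, 2.7], [-1.18, 4.32], [0.11, 2.71], [-2.7, 2.7]. Speed limits (rad/s): [2.57, 2.57, 3.14, 3.14, 3.14, 3.14].

## Interface

Orientations are given as [roll, pitch, yaw] about the fixed x, y, z axes, in that order (R = Rz(yaw) Ry(pitch) Rx(roll)).
In Python, from cell import get_state, viewer, workorder, bot gives the robot as it stands.
- The arm moves only by the tool arm_command, never from a script. Its argument "rows" is a list that holds one entry, the list of rows, each a list of 7 numbers: the shift along the tool's x, y, z in m, then the turn, a rotation vector about the tool's x, y, z in degrees, then the closure, from 0 (fully open) to 1 (shut). In form: [[[x, y, z, ax, ay, az, jaw], ...]]. A call has 1 to 20 rows; each row is the pose to reach, as a shift and turn from the pose commanded when the call began, along the tool's axes at that moment; what a row does not reach only later rows make up. A row lasts 1/12 s, in which the tool goes at most 41.7 mm and 7.16 degrees, less where a joint would pass 70% of its speed; a pose out of reach is approached as far as the arm can. A call with a gripper value outside its range is refused whole. The fingers move at their own pace and stop on an object; "grip_force" is the grip in N (left out, the last holds). Time passes only in rows, so rows that repeat a pose let the fingers close. It gives the time, the measured TCP pose, the force and the opening at its end, in the units of the state.
- get_state(): the state, without advancing time (a new reading comes with each control period).
- viewer.camera(name): name is "side" or "top"; returns (picture, depth): 384x512x3 uint8, red, green, blue; 384x512 float32, m along the optical axis (not along the pixel's ray), 0 where there is no reading.
- viewer.camera_info(name): a dict with "vfov" (degrees; the focal length in pixels is half the picture's height over the tangent of half this angle, whatever the lens; pixels are square), "cx", "cy" (the principal point, pixels), "world_from_camera" (4x4, takes a point from camera to world coordinates). Camera axes: x right, y up, looking along -z (the intrinsics and any distortion apply to the point x, -y, -z); pixel columns grow to the right and rows downward; lengths in m; the calibration is good to about 2 mm. A picture is of the moment at which its call begins. camera_info takes no time and is no camera call.
- workorder.job_done(): hands the job in, once; it reports no verdict.
The state is a dict: "t": time; "joint_pos": joint angles; "qvel": joint speeds; "tau": joint torques, N m; "tcp_pos": TCP position; "eef_rot": TCP orientation; "ft_force": force on the tool from outside, world axes, zero at the start; "wrist_torque": the same for the moment, N m; "finger_gap": finger opening in m.
Only numpy, scipy, OpenCV 4.12 (cv2) and the standard library are available. Lean on these libraries where they do the work, as an engineer would, in place of code of your own. Each camera call takes 0.05 s, during which the arm holds its last target. There are 200 camera calls.

## Task

Take the hitch pin with the hinged wire loop out of the wooden rack, push it down through the cross hole near the free end of the square bar until its collar sits fully home on the bar, then swing the sprung loop down over the bar's end until it snaps underneath, and let go. Feel for the hole and be gentle: never press on the bar with more than about 25 N, and leave the plain pins, the bowl and the loose weights where they are.

Things in the scene. Friction and masses are not known exactly. Their poses are not given: they have to be found in the camera images.
- stand: Fixed stand: wooden foot 130 x 130 x 22 mm, post, and aluminium sleeve (56 mm long, top 150 mm up) that clamps a level steel bar, 22 mm wide, 16 mm high, flat top 140 mm above the table. Origin on the table at the post's axis; z up. The bar points along the stand's -x. A pulley hangs from the bar 46 mm from the post's axis; its strap stands 4 mm above the bar.
- hole_mean (a point): Point on the bar's top face, midway across it, at the average place of the upright cross hole (9.4 mm wide, right through). The bar was clamped by eye: the true hole lies up to 10 mm to either side along the stand's x (across the bar it is exact); find it by feel or by eye. The bar's free end is 20 mm beyond the true hole (stand's -x), 135 mm from the post on average. Axes as the stand.
- pin_grip (a point): Steel hitch pin, about 90 g. This is the grip centre of its square head, 16 x 16 mm, from 22 mm below this point to 10 mm above it. Below: collar 34 x 18 x 8 mm (34 along x), its underside 30 mm below this point; then a round shank 8 mm wide, 30 mm long, its last 4 mm tapering to 4.8 mm (tip 60 mm below this point). z up; the wire loop points along the pin's -x, its hinge axis is y.
- pin_seat (a point): Centre of the underside of the hitch pin's collar, where the shank begins. It rests on the rack's top (56 mm up) at the start, on the bar's top (140 mm up) when fully home. The loop's hinge lies 5 mm above it. Axes as the pin: for the loop to go over the bar's end, the pin's x must be along the stand's x, same way round.
- loop (a joint): Loop angle (rad): 0 = straight out along the pin's -x, grows as it swings down to its stop at 1.3; negative = raised. Stiff hinge (0.012 N m): stays where left. 4 mm wire, sides 35 mm apart, cross bar 28 mm from the hinge, stretches on a spring of 1.8 N/mm: meets the bar's end face near 0.67, stretches some 3 mm to pass the lower edge near 0.81, snaps under beyond 0.9.
- loop_tab (a point): Middle of the outer edge of the thumb tab, 16 mm wide, at the loop's far end: 14 mm beyond the cross bar and bent 9 mm to the loop's upper side. A downward push of about 3 to 8 N on it, just beyond the bar's end, swings the loop over. Axes turn with the loop: -x along it, away from the hinge.
- rack: Fixed wooden block 60 x 216 x 56 mm, origin under its centre, with three 13 mm upright holes in its top, 72 mm apart along its y. The hitch pin stands in one of them, plain pins in the others.
- plain1_grip (a point): A plain pin without loop in the rack, round head 12 mm across, point half-way up its 26 mm head and flange. Leave it.
- plain2_grip (a point): A second plain pin like it. Leave it.
- mortar: White bowl 84 mm across, 45 mm high; origin under its centre. Leave it.
- disc_weight: Aluminium disc 60 mm across, 18 mm high; origin under its centre. Leave it.
- brass_weight: Small upright brass cylinder 30 mm across, 28 mm high; origin under its centre. Leave it.
Mind the look-alikes: they are no part of the job. What is shaped like the part that bears pin_grip but red is not meant.

How it is judged:
By the outcome, as a careful person would: the job done as asked, in the order asked, and still so for the second after the job is handed in, with the robot touching nothing.
It also fails if it takes over 72 s, if anything falls off the work surface, if the arm or the gripper's body presses on something with over 40 N, if the wrist force passes 120 N, or if a joint passes its speed limit or range.

## Working session

There is one attempt and no reset: what is moved stays moved. The work goes in short steps, Python scripts to look and compute and a tool call to move; the robot and the scene stay as the last step left them, time stands still between calls to the robot, and variables do not carry over. Pictures are saved under pics/ and viewed, about 8 in all and at most 12, crops included, and the job is handed in when it is done.

Besides the shell and the picture viewer there is one more tool, called after "Call:" by a JSON object that holds its "fn" and its "kwargs", one argument or row to a line. arm_command: Moves the arm, as the interface text tells. Its arguments: {"type":"object","properties":{"rows":{"type":"array","items":{"type":"array","items":{"type":"array","items":{"type":"number"}}}},"grip_force":{"type":"number"}},"required":["rows"]}

```bash
ls; mkdir -p pics; cat > h.py <<'E'
import numpy as np, cv2
from cell import get_state, viewer, workorder, bot
def shot(n,f):
    p,d=viewer.camera(n); cv2.imwrite(f'pics/{f}.png',p[:,:,::-1]); np.save(f'pics/{f}.npy',d); return p,d
def world(n,u,v,z):
    i=viewer.camera_info(n); f=192/np.tan(np.radians(i['vfov']/2))
    c=np.array([(u-i['cx'])/f*z,-(v-i['cy'])/f*z,-z,1]); return (np.array(i['world_from_camera'])@c)[:3]
def proj(n,P):
    i=viewer.camera_info(n); f=192/np.tan(np.radians(i['vfov']/2))
    c=np.linalg.inv(np.array(i['world_from_camera']))@np.append(P,1); return i['cx']+f*c[0]/-c[2], i['cy']-f*c[1]/-c[2]
E
python3 - <<'E'
from h import *
s=get_state();print(s)
for n in('top','side'):
    shot(n,n+'0'); print(n,viewer.camera_info(n))
a=cv2.imread('pics/top0.png');b=cv2.imread('pics/side0.png')
E
```

```text
pics
{'t': 0.0, 'joint_pos': array([-1.33201495e+00,  2.76585274e-01,  1.50612073e+00, -6.94356214e-07,
        1.36067551e+00, -1.20987507e-01]), 'qvel': array([-1.08844138e-03, -1.57626184e-04,  3.21782832e-04, -4.88450548e-05,
       -1.06566536e-04, -1.08766142e-03]), 'tau': array([ 4.67852624e-04, -4.16770756e+01, -2.45806789e+01,  4.22354606e-05,
        1.09406852e-02,  7.33220418e-08]), 'tcp_pos': array([ 0.20231938, -0.53771291,  0.24745015]), 'eef_rot': array([-3.13981679e+00, -2.15228158e-04,  3.59768842e-01]), 'ft_force': array([-0.14099055, -0.94470842, -0.17271908]), 'wrist_torque': array([-0.00178887, -0.0234874 , -0.0449601 ]), 'finger_gap': 0.08515354761760437}
top {'vfov': 49.60399073387689, 'cx': 251.79759303129364, 'cy': 194.82690772650895, 'world_from_camera': array([[ 0.01954507,  0.9953951 , -0.09384346,  0.45462089],
       [-0.99970271,  0.01808829, -0.01634922, -0.00960711],
       [-0.01457647,  0.09413511,  0.99545272,  1.1319095 ],
       [ 0.        ,  0.        ,  0.        ,  1.        ]])}
side {'vfov': 55.41962079557352, 'cx': 257.38830526958793, 'cy': 189.25780087133532, 'world_from_camera': array([[ 0.99490638,  0.02819181, -0.09678077,  0.48844183],
       [-0.09828298,  0.48463639, -0.86917664, -0.6421581 ],
       [ 0.02239982,  0.87426128,  0.48493861,  0.48503393],
       [ 0.        ,  0.        ,  0.        ,  1.        ]])}
```

View pics/top0.png

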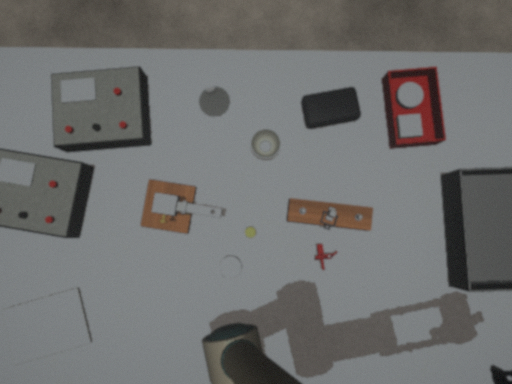

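View pics/side0.png

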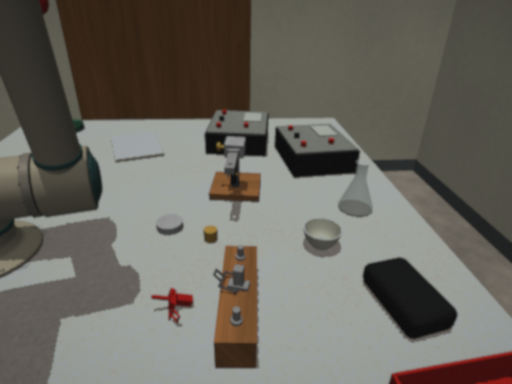

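Top view: stand at (170,205) with its bar running right to about (223,212). The rack is at (330,214), with the steel hitch pin in the middle at (330,214) and plain pins at (303,211) and (361,217). A red look-alike lies at (323,256) and is not meant. Next I'll confirm this in crops.

```bash
python3 - <<'E'
from h import *
print(viewer.camera_info('top').keys())
a=cv2.imread('pics/top0.png');b=cv2.imread('pics/side0.png')
c=lambda im,u,v,w,h,s:cv2.resize(im[v:v+h,u:u+w],None,fx=s,fy=s,interpolation=cv2.INTER_CUBIC)
A=c(a,283,185,100,50,8)
B=np.hstack([c(a,155,180,80,60,5),c(b,205,235,65,50,6)])
B=np.hstack([c(a,155,180,80,60,5),c(b,205,235,80,60,5)])
cv2.imwrite('pics/c0.png',np.clip(np.vstack([A[:300],B])*1.3,0,255).astype(np.uint8)); print(np.vstack([A[:300],B]).shape)
d=np.load('pics/top0.npy')
np.set_printoptions(precision=3,suppress=True)
for (u,v) in [(310,213),(345,217),(330,214),(303,211),(361,217),(195,209),(205,210),(218,212),(222,212),(160,190),(265,145),(420,330)]:
    print(u,v,world('top',u,v,d[v,u]))
d=np.load('pics/side0.npy')
print()
for (u,v) in [(238,320),(240,250),(239,270),(233,205),(238,210),(220,185)]:
    print(u,v,world('side',u,v,d[v,u]))
E
```

```text
dict_keys(['vfov', 'cx', 'cy', 'world_from_camera'])
(600, 800, 3)
310 213 [ 0.512 -0.143  0.056]
345 217 [ 0.503 -0.234  0.055]
330 214 [ 0.508 -0.188  0.095]
303 211 [ 0.515 -0.122  0.083]
361 217 [ 0.502 -0.267  0.085]
195 209 [0.511 0.142 0.143]
205 210 [0.51  0.118 0.141]
218 212 [0.505 0.087 0.141]
222 212 [ 0.513  0.09  -0.005]
160 190 [0.568 0.257 0.018]
265 145 [ 0.699 -0.025  0.008]
420 330 [ 0.211 -0.442  0.001]

238 320 [ 0.506 -0.274  0.066]
240 250 [ 0.517 -0.13   0.078]
239 270 [ 0.512 -0.202  0.095]
233 205 [ 0.516  0.153 -0.003]
238 210 [ 0.527  0.125 -0.   ]
220 185 [0.484 0.218 0.021]
```

View pics/c0.png

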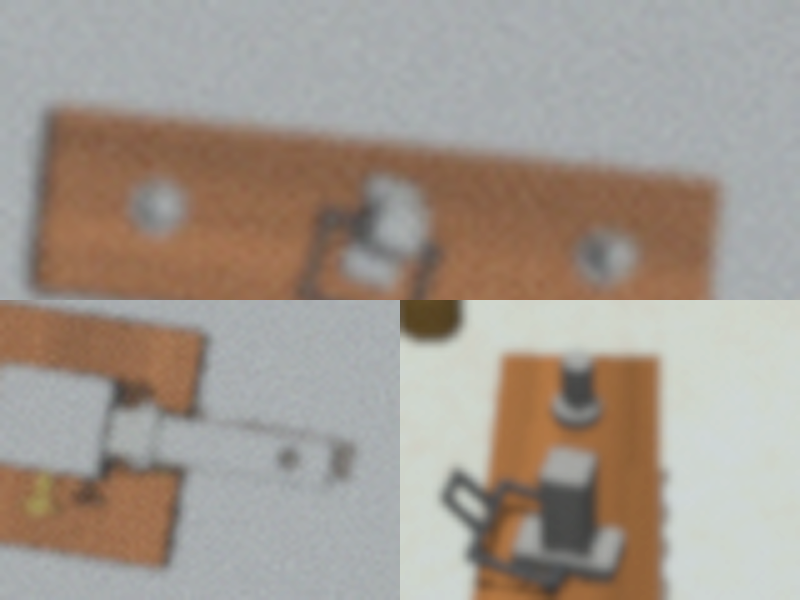

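The crops confirm the steel hitch pin: square head, collar and wire loop, in the rack's middle hole at about (331,212). The bar's hole shows as a dark dot at about (212.6,211.8). Next I'll measure the pin's position and yaw, the bar line and the hole.

```bash
python3 - <<'E'
from h import *
np.set_printoptions(precision=4,suppress=True)
def cloud(n,u0,u1,v0,v1,k=4):
    D=[];I=[]
    for _ in range(k):
        p,d=viewer.camera(n); D.append(d);I.append(p.astype(float))
    d=np.median(D,0); im=np.mean(I,0)
    U,V=np.meshgrid(np.arange(u0,u1),np.arange(v0,v1))
    P=np.array([world(n,u,v,d[v,u]) for u,v in zip(U.ravel(),V.ravel())])
    return P,im,d
P,im,d=cloud('top',140,390,170,240); S,ims,ds=cloud('side',195,275,130,375)
np.savez('pics/cl.npz',P=P,S=S,im=im,d=d,ims=ims,ds=ds)
def box(Q,lo,hi): return Q[((Q>lo)&(Q<hi)).all(1)]
for nm,Q in(('top',P),('side',S)):
    h=box(Q,[.47,-.23,.085],[.55,-.15,.11]); c=box(Q,[.47,-.23,.059],[.55,-.15,.068])
    print(nm,'head',len(h),h.mean(0),np.median(h[:,2]),(h.min(0)+h.max(0))/2,cv2.minAreaRect((h[:,:2]*1000).astype(np.float32)))
    print('collar/loop pts',(c[:,:]*1000).round().astype(int).tolist()[:60])
    r=box(Q,[.44,-.33,.05],[.58,-.06,.059]); print('rack',len(r),r.mean(0),cv2.minAreaRect((r[:,:2]*1000).astype(np.float32)))
    b=box(Q,[.47,.05,.13],[.55,.17,.146]);
    if len(b): 
        print('bar',len(b),b.mean(0),np.median(b[:,2]),b[:,1].min(),cv2.minAreaRect((b[:,:2]*1000).astype(np.float32)))
    f=box(Q,[.4,.1,.017],[.62,.3,.027]); print('foot',len(f),cv2.minAreaRect((f[:,:2]*1000).astype(np.float32)))
    for y in(-.122,-.267):
        g=box(Q,[.48,y-.025,.072],[.54,y+.025,.1]); print('plain',g.mean(0),g[:,2].max())
g=lambda im,u,v,w,h,s:cv2.resize(im[v:v+h,u:u+w].astype(np.float32),None,fx=s,fy=s,interpolation=cv2.INTER_CUBIC)
o=np.hstack([g(im,312,196,40,40,10),g(ims,205,255,40,40,10)])
o2=np.hstack([g(im,195,195,40,20,10),g(im,155,185,80,40,5)])
cv2.imwrite('pics/c1.png',np.clip(np.vstack([o,o2])[:,:,::-1]*1.3,0,255).astype(np.uint8))
hp=(np.array([.0]),)
z=.14
i=viewer.camera_info('top');T=np.array(i['world_from_camera'])
def onz(n,u,v,z):
    a=world(n,u,v,1.);o=np.array(viewer.camera_info(n)['world_from_camera'])[:3,3];return o+(a-o)*(z-o[2])/(a-o)[2]
print('hole',onz('top',212.6,211.8,.14))
E
```

```text
Traceback (most recent call last):
  File "h.py", line 6, in world
    i=viewer.camera_info(n); f=192/np.tan(np.radians(i['vfov']/2))
ValueError: time passes only in moves, steps and waits
```

```bash
cat > h.py <<'E'
import numpy as np, cv2
from cell import get_state, viewer, workorder, bot
np.set_printoptions(precision=4,suppress=True)
CI={n:viewer.camera_info(n) for n in('top','side')}
def shot(n,k=4):
    L=[viewer.camera(n) for _ in range(k)]
    return np.mean([l[0].astype(float) for l in L],0),np.median([l[1] for l in L],0)
def par(n):
    i=CI[n]; return i['cx'],i['cy'],192/np.tan(np.radians(i['vfov']/2)),np.array(i['world_from_camera'])
def world(n,u,v,z):
    cx,cy,f,T=par(n); u,v,z=map(np.asarray,(u,v,z))
    return np.stack([(u-cx)/f*z,-(v-cy)/f*z,-z],-1)@T[:3,:3].T+T[:3,3]
def onz(n,u,v,z):
    o=par(n)[3][:3,3];a=world(n,u,v,1.);return o+(a-o)*(z-o[2])/(a-o)[2]
def proj(n,P):
    cx,cy,f,T=par(n); c=(np.asarray(P)-T[:3,3])@T[:3,:3]; return cx+f*c[...,0]/-c[...,2],cy-f*c[...,1]/-c[...,2]
def cloud(n,d,u0,u1,v0,v1):
    U,V=np.meshgrid(np.arange(u0,u1),np.arange(v0,v1)); return world(n,U.ravel(),V.ravel(),d[v0:v1,u0:u1].ravel())
def box(Q,lo,hi): return Q[((Q>lo)&(Q<hi)).all(1)]
def crop(im,u,v,w,h,s): return np.clip(1.3*cv2.resize(im[v:v+h,u:u+w].astype(np.float32),None,fx=s,fy=s,interpolation=cv2.INTER_CUBIC),0,255).astype(np.uint8)[:,:,::-1]
E
cat > m.py <<'E'
from h import *
im,d=shot('top');ims,ds=shot('side')
P=cloud('top',d,140,390,170,240);S=cloud('side',ds,195,275,130,375)
np.savez('pics/cl.npz',P=P,S=S,im=im,d=d,ims=ims,ds=ds)
R=lambda q:cv2.minAreaRect((q[:,:2]*1000).astype(np.float32))
for nm,Q in(('top',P),('side',S)):
    h=box(Q,[.47,-.23,.085],[.55,-.15,.11]); c=box(Q,[.46,-.24,.060],[.55,-.15,.083])
    print(nm,'head',len(h),h.mean(0),np.median(h[:,2]),(h.min(0)+h.max(0))/2,R(h))
    print('collar/loop',(c*1000).round().astype(int).tolist()[:60])
    r=box(Q,[.44,-.33,.05],[.58,-.06,.059]); print('rack',len(r),r.mean(0),R(r))
    b=box(Q,[.47,.05,.13],[.55,.17,.146])
    if len(b): print('bar',len(b),b.mean(0),np.median(b[:,2]),b[:,1].min(),R(b))
    f=box(Q,[.4,.1,.017],[.62,.3,.027]); 
    if len(f):print('foot',len(f),R(f))
    for y in(-.122,-.267):
        g=box(Q,[.48,y-.025,.072],[.54,y+.025,.1]); print('plain',g.mean(0),g[:,2].max())
o=np.hstack([crop(im,312,196,40,40,10),crop(ims,205,255,40,40,10)])
o2=np.hstack([crop(im,195,200,40,20,10),crop(im,155,190,80,40,5)])
cv2.imwrite('pics/c1.png',np.vstack([o,o2]))
print('hole',onz('top',212.6,211.8,.14))
E
python3 m.py
```

```text
top head 45 [ 0.5113 -0.193   0.0954] 0.0959992366222413 [ 0.5117 -0.1936  0.0923] ((511.4536437988281, -193.4078826904297), (15.265604019165039, 15.49921989440918), 73.25090026855469)
collar/loop [[528, -191, 64], [528, -194, 64], [528, -196, 65], [528, -199, 63], [525, -189, 61], [525, -191, 64], [525, -193, 64], [525, -196, 63], [525, -199, 64], [525, -201, 63], [525, -204, 65], [522, -189, 62], [522, -191, 64], [522, -193, 64], [523, -199, 63], [523, -201, 63], [523, -204, 65], [523, -206, 64], [519, -175, 66], [520, -188, 64], [519, -188, 82], [517, -176, 63], [517, -178, 64], [517, -181, 64], [517, -183, 64], [517, -187, 71], [514, -176, 64], [514, -178, 63], [515, -181, 63], [514, -183, 65], [515, -186, 63], [514, -186, 76], [512, -176, 63], [512, -186, 64], [511, -185, 82], [509, -173, 64], [509, -175, 65], [510, -184, 61], [509, -185, 70], [507, -173, 66], [507, -176, 62], [507, -184, 61], [507, -185, 70], [506, -185, 82], [507, -206, 64], [507, -209, 65], [507, -211, 64], [504, -173, 66], [504, -183, 64], [504, -186, 63], [504, -188, 64], [504, -191, 66], [504, -191, 76], [
[... 1705 characters left out ...]
, [490, -177, 66], [496, -175, 64], [498, -176, 64], [500, -176, 64], [501, -176, 65], [520, -193, 78], [470, -191, 78], [472, -191, 78], [474, -192, 78]]
rack 3008 [ 0.5089 -0.2225  0.0552] ((510.2033996582031, -196.11276245117188), (216.812255859375, 59.165321350097656), 84.5597152709961)
bar 250 [0.5117 0.1215 0.1379] 0.13862958129997952 0.07677284176313737 ((513.188232421875, 123.8280029296875), (93.45731353759766, 28.774288177490234), 84.087646484375)
foot 971 ((526.3250732421875, 229.99183654785156), (129.3003692626953, 130.8516845703125), 83.67739868164062)
plain [ 0.5174 -0.1271  0.0782] 0.081722103828333
plain [ 0.5037 -0.2701  0.0788] 0.08192911664363278
hole [0.5056 0.0997 0.14  ]
```

View pics/c1.png

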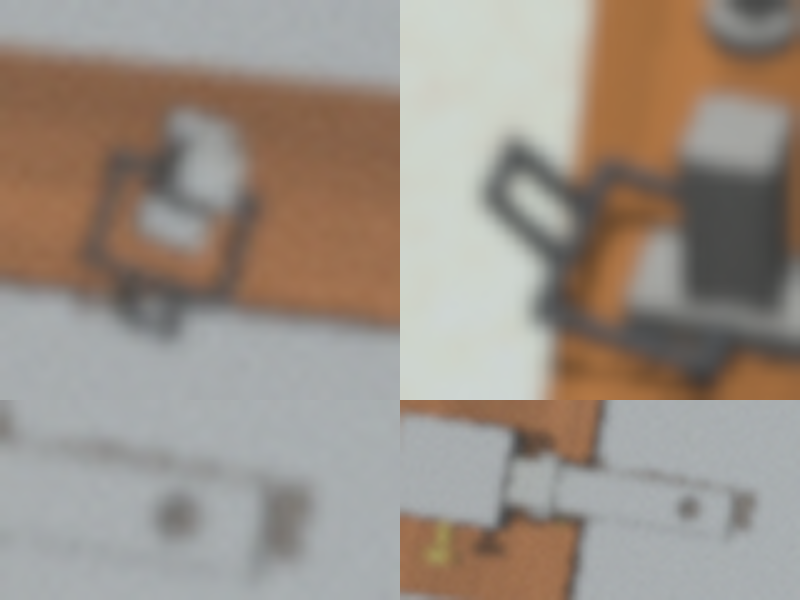

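The loop points to -x/+y (pin yaw about -19°) and is raised about 0.2 rad. The bar's hole is clearly visible at about (212.3,211.3). Now refining the numbers.

```bash
cat >> h.py <<'E'
from scipy.spatial.transform import Rotation as Ro
def rel(p,yaw_deg):
    s=get_state(); R=Ro.from_euler('xyz',s['eef_rot']); G=Ro.from_euler('xyz',[180,0,yaw_deg],degrees=True)
    print('shift mm',1000*(R.inv().apply(np.array(p)-s['tcp_pos'])),'turn deg',(R.inv()*G).as_rotvec(degrees=True))
E
python3 - <<'E'
from h import *
from scipy.optimize import minimize
z=np.load('pics/cl.npz');P,S,im,d=z['P'],z['S'],z['im'],z['d']
def sq(Q,c0,L,W):  # pose of a filled rectangle by soft inlier fit
    b=None
    for y in np.arange(-45,45,1.):
        a=np.radians(y);e=np.array([[np.cos(a),np.sin(a)],[-np.sin(a),np.cos(a)]]);t=Q[:,:2]@e.T
        lo,hi=np.percentile(t,2,0),np.percentile(t,98,0); A=np.prod(hi-lo)
        if b is None or A<b[0]: b=(A,y,((lo+hi)/2)@e,hi-lo)
    return b
for nm,Q in(('top',P),('side',S)):
    print(nm,'head',sq(box(Q,[.49,-.22,.0935],[.54,-.16,.1]),0,0,0))
    print(nm,'foot',sq(box(Q,[.4,.1,.018],[.62,.32,.026]),0,0,0))
    b=box(Q,[.47,.08,.134],[.55,.14,.146])
    ys=np.arange(.09,.14,.005);
    m=[(lambda x:(x.min()+x.max())/2)(b[abs(b[:,1]-y)<.0025][:,0]) for y in ys]
    k=np.polyfit(ys,m,1);print('bar centreline x=',k,'yaw',90-np.degrees(np.arctan(k[0])))
g=im.sum(2)[205:218,206:219]; w=np.clip(np.median(g)-25-g,0,None); 
w[:, 12:]=0; V,U=np.mgrid[205:218,206:219]; 
m=(abs(U-212)<4)&(abs(V-211)<4); w=w*m; u,v=(w*U).sum()/w.sum(),(w*V).sum()/w.sum()
print('hole px',u,v,onz('top',u,v,.14)); print(g.astype(int))
zi=z['ims'].sum(2)
# loop points
L=box(S,[.46,-.22,.064],[.50,-.15,.085]);print('loop mean',L.mean(0),L[:,2].max())
rel([.5112,-.1935,.20],-19)
E
```

```text
top head (np.float64(0.00020860563218074335), np.float64(-21.0), array([ 0.5116, -0.1935]), array([0.0143, 0.0146]))
top foot (np.float64(0.015778597176365695), np.float64(-6.0), array([0.5264, 0.235 ]), array([0.1258, 0.1255]))
bar centreline x= [0.1279 0.4948] yaw 82.7088616150117
side head (np.float64(0.00019789119334181866), np.float64(-24.0), array([ 0.511 , -0.1968]), array([0.0146, 0.0135]))
side foot (np.float64(0.015257634769290694), np.float64(-8.0), array([0.5265, 0.2297]), array([0.1245, 0.1226]))Traceback (most recent call last):
  File "<stdin>", line 16, in <module>
  File "<stdin>", line 16, in <lambda>
    return umr_minimum(a, axis, None, out, keepdims, initial, where)
ValueError: zero-size array to reduction operation minimum which has no identity
```

```bash
python3 - <<'E'
from h import *
z=np.load('pics/cl.npz');im=z['im'];S=z['S']
g=im.sum(2); V,U=np.mgrid[207:216,208:217]; q=g[207:216,208:217]; w=np.clip(np.median(q)-25-q,0,None)*(abs(U-212)<4)
u,v=(w*U).sum()/w.sum(),(w*V).sum()/w.sum()
print('hole top',u,v,onz('top',u,v,.14)); print(q.astype(int))
h=onz('top',u,v,.14); print('predicted in side',proj('side',h))
rel([.5113,-.1950,.20],-20)
E
```

```text
hole top 212.21244635193133 211.1802575107296 [0.5071 0.1006 0.14  ]
[[381 378 371 367 368 360 358 354 354]
 [398 396 390 381 371 366 374 373 380]
 [398 401 380 355 332 337 363 381 393]
 [397 387 358 318 293 298 333 375 393]
 [396 383 342 290 267 286 322 365 389]
 [395 382 345 297 284 292 330 368 391]
 [393 390 370 330 319 329 351 383 395]
 [393 394 384 365 363 370 381 390 395]
 [383 381 383 377 381 382 389 392 396]]
predicted in side (np.float64(229.50096959687562), np.float64(162.85040378927053))
shift mm [ 409.9354 -212.5147   48.3139] turn deg [ 0.0115 -0.0015 40.6139]
```

Call:
{"fn": "arm_command", "kwargs": {
  "rows": [
    [[0.41,-0.2125,0.048,0,0,40.6,0.3],[0.41,-0.2125,0.048,0,0,40.6,0.3],[0.41,-0.2125,0.048,0,0,40.6,0.3],[0.41,-0.2125,0.048,0,0,40.6,0.3],[0.41,-0.2125,0.048,0,0,40.6,0.3],[0.41,-0.2125,0.048,0,0,40.6,0.3],[0.41,-0.2125,0.048,0,0,40.6,0.3],[0.41,-0.2125,0.048,0,0,40.6,0.3],[0.41,-0.2125,0.048,0,0,40.6,0.3],[0.41,-0.2125,0.048,0,0,40.6,0.3],[0.41,-0.2125,0.048,0,0,40.6,0.3],[0.41,-0.2125,0.048,0,0,40.6,0.3],[0.41,-0.2125,0.048,0,0,40.6,0.3],[0.41,-0.2125,0.048,0,0,40.6,0.3],[0.41,-0.2125,0.048,0,0,40.6,0.3],[0.41,-0.2125,0.048,0,0,40.6,0.3]]
  ]
}}

```text
t: 2.03
tcp_pos: [0.5107, -0.1959, 0.2005]
eef_rot: [3.141, -0.0, -0.35]
ft_force: [-0.4, -0.4, 0.6]
finger_gap: 0.0596
```

```bash
python3 - <<'E'
from h import *
rel([.5113,-.1950,.086],-20); print(get_state()['tcp_pos'],get_state()['ft_force'])
E
```

```text
shift mm [  0.1942  -1.1346 114.4873] turn deg [ 0.0397 -0.005  -0.0531]
[ 0.5107 -0.1959  0.2005] [-0.3534 -0.3673  0.6402]
```

Call:
{"fn": "arm_command", "kwargs": {
  "rows": [
    [[0.0,-0.001,0.04,0,0,0,0.3],[0.0,-0.001,0.08,0,0,0,0.3],[0.0,-0.001,0.105,0,0,0,0.3],[0.0,-0.001,0.1145,0,0,0,0.3],[0.0,-0.001,0.1145,0,0,0,0.3],[0.0,-0.001,0.1145,0,0,0,0.5],[0.0,-0.001,0.1145,0,0,0,0.8],[0.0,-0.001,0.1145,0,0,0,1],[0.0,-0.001,0.1145,0,0,0,1],[0.0,-0.001,0.1145,0,0,0,1],[0.0,-0.001,0.1145,0,0,0,1],[0.0,-0.001,0.1145,0,0,0,1]]
  ],
  "grip_force": 50
}}

```text
t: 3.03
tcp_pos: [0.513, -0.1948, 0.0877]
eef_rot: [3.141, -0.004, -0.348]
ft_force: [-0.1, -0.1, 6.1]
finger_gap: 0.0151
```

```bash
python3 - <<'E'
from h import *
im,d=shot('side',2); s=get_state(); print(s['tcp_pos'],s['ft_force'],s['wrist_torque'],s['finger_gap'],s['eef_rot'])
cv2.imwrite('pics/c2.png',crop(im,190,230,80,70,8))
E
```

```text
[ 0.513  -0.1948  0.0877] [-0.8634 -0.3587  6.9781] [-0.1131  0.0885 -0.0106] 0.015254699012317768 [ 3.1405 -0.004  -0.3485]
```

View pics/c2.png

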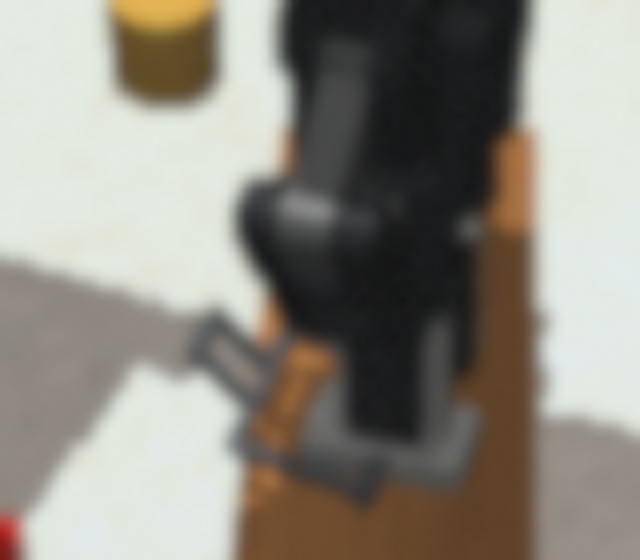

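The fingers hold the head; the loop is free of them. The 7 N is the reaction from the closing pads. Lifting next.

Call:
{"fn": "arm_command", "kwargs": {
  "rows": [
    [[0,0,-0.01,0,0,0,1],[0,0,-0.03,0,0,0,1],[0,0,-0.06,0,0,0,1],[0,0,-0.1,0,0,0,1],[0,0,-0.13,0,0,0,1],[0,0,-0.142,0,0,0,1],[0,0,-0.142,0,0,0,1],[0,0,-0.142,0,0,0,1]]
  ]
}}

```text
t: 3.8
tcp_pos: [0.5116, -0.1938, 0.2285]
eef_rot: [3.141, -0.001, -0.349]
ft_force: [-0.1, -0.3, -1.7]
finger_gap: 0.0149
```

```bash
python3 - <<'E'
from h import *
s=get_state(); print(s['tcp_pos'],s['ft_force'],s['wrist_torque'],s['finger_gap'],s['eef_rot'])
rel([.5074,.1006,.235],83)
im,d=shot('side',3); t=s['tcp_pos']; u,v=proj('side',t-[0,0,.03]); print(u,v)
o=crop(im,int(u)-35,int(v)-40,80,70,8); cv2.imwrite('pics/c3.png',o)
for off in(.0,.017,.0237,.0317,.0617): print(off,[(a-b)*8 for a,b in zip(proj('side',t-[0,0,off]),(int(u)-35,int(v)-40))])
E
```

```text
[ 0.5116 -0.1938  0.2285] [-0.0688 -0.3343 -1.745 ] [-0.0076  0.0592 -0.0185] 0.014933514604402199 [ 3.1414 -0.0014 -0.3486]
shift mm [-104.5474 -275.2703   -6.6492] turn deg [   0.0786   -0.0469 -102.9742]
238.5165095473928 211.66200606362693
0.0 [np.float64(283.68428409178), np.float64(181.78716161935608)]
0.017 [np.float64(283.9410827069696), np.float64(264.0862195994041)]
0.0237 [np.float64(284.0400876934382), np.float64(295.81542933706464)]
0.0317 [np.float64(284.15671760009127), np.float64(333.1930898153503)]
0.0617 [np.float64(284.5793246788935), np.float64(468.6305977453212)]
```

View pics/c3.png

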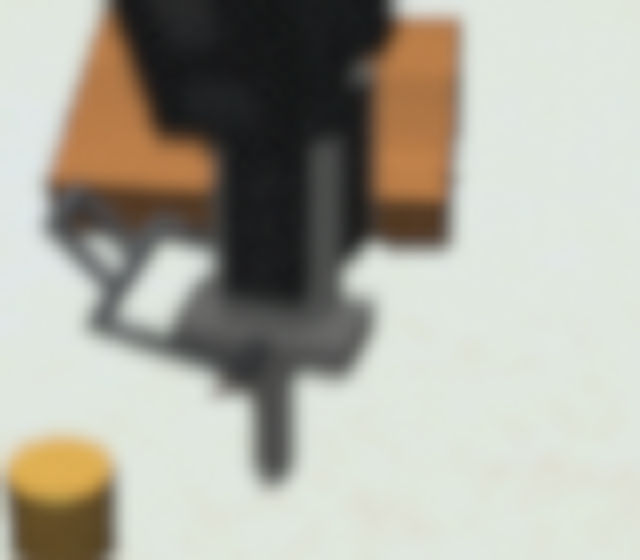

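Call:
{"fn": "arm_command", "kwargs": {
  "rows": [
    [[-0.1045,-0.2753,-0.0065,0,0,-103,1],[-0.1045,-0.2753,-0.0065,0,0,-103,1],[-0.1045,-0.2753,-0.0065,0,0,-103,1],[-0.1045,-0.2753,-0.0065,0,0,-103,1],[-0.1045,-0.2753,-0.0065,0,0,-103,1],[-0.1045,-0.2753,-0.0065,0,0,-103,1],[-0.1045,-0.2753,-0.0065,0,0,-103,1],[-0.1045,-0.2753,-0.0065,0,0,-103,1],[-0.1045,-0.2753,-0.0065,0,0,-103,1],[-0.1045,-0.2753,-0.0065,0,0,-103,1],[-0.1045,-0.2753,-0.0065,0,0,-103,1],[-0.1045,-0.2753,-0.0065,0,0,-103,1],[-0.1045,-0.2753,-0.0065,0,0,-103,1],[-0.1045,-0.2753,-0.0065,0,0,-103,1],[-0.1045,-0.2753,-0.0065,0,0,-103,1],[-0.1045,-0.2753,-0.0065,0,0,-103,1],[-0.1045,-0.2753,-0.0065,0,0,-103,1],[-0.1045,-0.2753,-0.0065,0,0,-103,1]]
  ]
}}

```text
t: 5.45
tcp_pos: [0.5072, 0.1004, 0.2334]
eef_rot: [-3.14, 0.0, 1.448]
ft_force: [-0.2, 1.3, -1.2]
finger_gap: 0.0151
```

```bash
python3 - <<'E'
from h import *
s=get_state(); t=s['tcp_pos'];print(t,s['ft_force'],s['wrist_torque'],s['finger_gap'],s['eef_rot'])
im,d=shot('side',4); it,dt=shot('top',4); np.savez('pics/at.npz',im=im,d=d,it=it,dt=dt)
u,v=proj('side',[.507,.1,.15]); u,v=int(u)-30,int(v)-35
cv2.imwrite('pics/c4.png',np.hstack([crop(im,u,v,60,70,8)[:, :480],crop(it,195,185,40,70,8)])); print('crop org',u,v)
Q=cloud('side',d,190,270,110,200); q=box(Q,[.48,.06,.172],[.54,.13,.202]); q=q[abs(q[:,0]-t[0])<.007]
print('shank',len(q)); 
for z in np.arange(.172,.202,.004):
    k=q[abs(q[:,2]-z)<.002]; print(z,len(k),k.mean(0) if len(k) else '')
print('tcp in side',proj('side',t-[0,0,.05]))
E
```

```text
[0.5072 0.1004 0.2334] [-0.1531  1.2584 -1.2275] [-0.0225  0.012   0.001 ] 0.015111728199598358 [-3.1398  0.0004  1.4477]
crop org 199 123
shank 42
0.172 3 [0.5106 0.092  0.1729]
0.176 7 [0.509  0.0911 0.1762]
0.18 6 [0.5096 0.0919 0.18  ]
0.184 7 [0.5101 0.0918 0.1836]
0.188 7 [0.5092 0.0906 0.188 ]
0.192 7 [0.5096 0.0913 0.1919]
0.196 5 [0.5099 0.0904 0.1954]
0.2 0 
tcp in side (np.float64(229.24514128098474), np.float64(144.72483006882936))
```

View pics/c4.png

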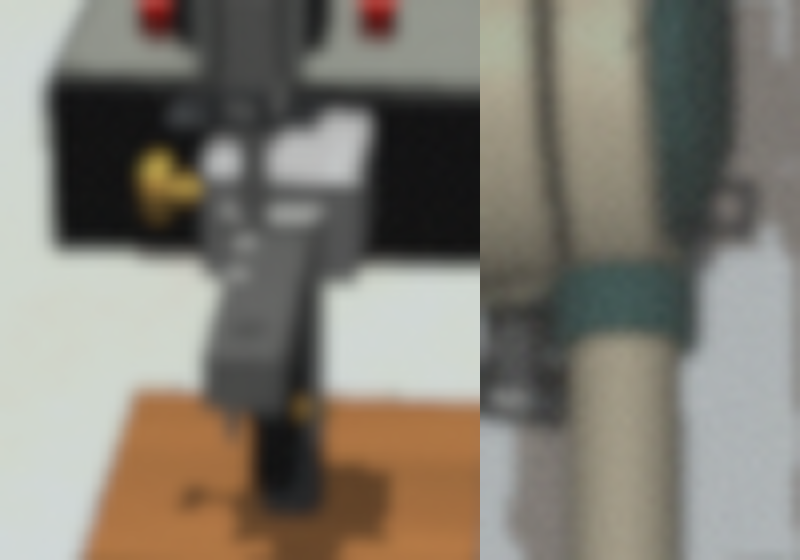

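The side crop shows the shank at u≈253, its tip at v≈225, straight in front of and above the dark hole at (253,328). Both are visible in one camera, so I'll measure the offset between them there.

```bash
python3 - <<'E'
from h import *
z=np.load('pics/at.npz');im=z['im'];d=z['d'];g=im.sum(2)
print(g[158:170,224:238].astype(int)); print(np.round(world('side',*np.meshgrid(np.arange(226,236),np.arange(158,169)),d[158:169,226:236])[...,2]*1000).astype(int))
for z0 in(.137,.1386,.14): print(z0,onz('side',230.2,163.6,z0))
# shank silhouette columns
for v in range(138,154): print(v,g[v,222:240].astype(int))
s=get_state();print(s['tcp_pos'])
E
```

```text
[[448 410 345 289 268 258 242 232 231 231 228 212 178 157]
 [471 436 360 278 244 237 234 233 233 232 228 208 168 152]
 [471 428 342 264 236 233 233 233 234 234 226 202 159 145]
 [464 410 316 248 232 231 232 233 233 232 222 194 151 142]
 [450 381 291 239 227 223 223 226 230 231 218 183 143 139]
 [434 352 267 229 216 210 209 214 222 226 210 172 132 137]
 [417 327 253 225 211 203 204 211 221 222 202 158 123 134]
 [397 304 244 226 219 216 215 220 225 219 193 147 113 131]
 [372 281 234 224 223 220 222 225 224 212 180 135 103 130]
 [342 250 214 210 209 210 209 210 210 195 162 121  97 128]
 [322 225 190 184 184 184 185 187 186 175 145 106  91 125]
 [316 214 174 170 171 171 171 172 169 159 131  95  82 125]]
[[ -2 139 139 139 139 139 139 139 138 139]
 [ -2 138 139 138 139 139 139 139 139 138]
 [139 139 139 138 139 139 139 139 139 139]
 [139 139 139 139 140 139 139 139 139 139]
 [139 138 139 139 139 139 139 138 139 139]
 [139 139 139 139 139 138 138 139 138 137]
 [139 139 137 136 136 136 138 139 139 135]
 [139 139 139 139 139 139 139 139 139 132]
 [139 139 138 139 138 138 139 139 139 130]
 [13
[... 740 characters left out ...]
 292 260 203 173 191 249 307 337 348 357 365 370 377]
146 [264 250 225 218 225 224 208 178 164 173 201 237 254 262 271 275 279 280]
147 [215 209 197 197 210 218 202 177 164 167 188 213 225 228 231 231 228 217]
148 [136 145 164 193 225 247 228 189 169 179 219 262 280 284 283 279 260 229]
149 [ 80 103 145 191 233 262 246 204 179 195 253 311 334 337 335 323 290 244]
150 [ 57  89 140 183 214 236 237 210 185 196 247 300 319 321 318 301 262 219]
151 [ 54  88 136 175 192 203 216 216 206 201 218 244 254 254 248 233 206 188]
152 [ 58  88 136 176 189 205 237 260 253 227 216 216 220 218 208 192 176 176]
153 [103 115 145 179 195 217 261 285 276 244 226 222 222 219 208 185 170 173]
[0.5076 0.1004 0.2343]
```

Call:
{"fn": "arm_command", "kwargs": {
  "rows": [
    [[0.0045,-0.0025,0.01,0,0,0,1],[0.0045,-0.0025,0.02,0,0,0,1],[0.0045,-0.0025,0.025,0,0,0,1],[0.0045,-0.0025,0.025,0,0,0,1],[0.0045,-0.0025,0.025,0,0,0,1],[0.0045,-0.0025,0.025,0,0,0,1]]
  ]
}}

```text
t: 6.35
tcp_pos: [0.5058, 0.1052, 0.2092]
eef_rot: [3.142, 0.0, 1.449]
ft_force: [0.7, -0.1, -1.2]
finger_gap: 0.0148
```

```bash
cat > m2.py <<'E'
from h import *
s=get_state(); t=s['tcp_pos'];print(s['t'],t,s['ft_force'],s['wrist_torque'],s['finger_gap'],s['eef_rot'])
im,d=shot('side',4)
Q=cloud('side',d,190,270,110,200); q=box(Q,[.48,.06,t[2]-.06],[.54,.13,t[2]-.035]); q=q[abs(q[:,0]-t[0]-.002)<.006]
print('shank axis',len(q),q.mean(0)+[.0003,.0031,0]); b=box(Q,[.47,.085,.134],[.55,.14,.144])
print('bar z',np.median(b[:,2])); 
for uv in((229.5,163.65),): print('hole',onz('side',*uv,np.median(b[:,2])))
cv2.imwrite('pics/c5.png',crop(im,205,130,50,45,14)[:600])
E
python3 m2.py
```

```text
6.35 [0.5058 0.1052 0.2092] [ 0.6508 -0.1013 -1.2353] [ 0.0556 -0.0702  0.036 ] 0.014833423385920988 [3.1415 0.0001 1.4489]
shank axis 31 [0.5081 0.0989 0.1619]
bar z 0.13869995675768904
hole [0.507  0.0992 0.1387]
```

View pics/c5.png

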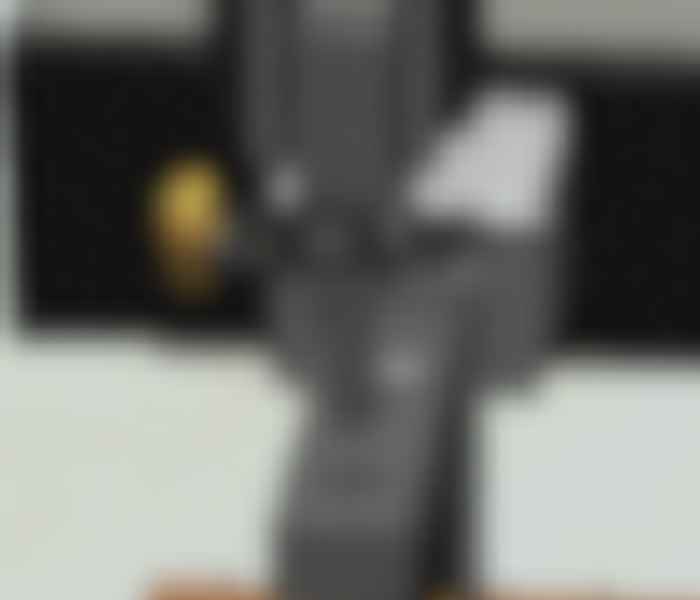

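Tip at (350,415) and hole at (350,470) line up, with the tip about 7 mm above the bar. Going down gently by feel.

Call:
{"fn": "arm_command", "kwargs": {
  "rows": [
    [[0,-0.0004,0.002,0,0,0,1],[0,-0.0004,0.004,0,0,0,1],[0,-0.0004,0.006,0,0,0,1],[0,-0.0004,0.0075,0,0,0,1],[0,-0.0004,0.0085,0,0,0,1],[0,-0.0004,0.0095,0,0,0,1],[0,-0.0004,0.0105,0,0,0,1],[0,-0.0004,0.0105,0,0,0,1],[0,-0.0004,0.0105,0,0,0,1]]
  ]
}}

```text
t: 7.3
tcp_pos: [0.5053, 0.1052, 0.1987]
eef_rot: [-3.142, 0.0, 1.449]
ft_force: [0.5, -0.4, -0.7]
finger_gap: 0.0148
```

Call:
{"fn": "arm_command", "kwargs": {
  "rows": [
    [[0,0,0.001,0,0,0,1],[0,0,0.002,0,0,0,1],[0,0,0.003,0,0,0,1],[0,0,0.004,0,0,0,1],[0,0,0.005,0,0,0,1],[0,0,0.005,0,0,0,1]]
  ]
}}

```text
t: 7.8
tcp_pos: [0.5051, 0.1052, 0.1935]
eef_rot: [-3.141, 0.0, 1.449]
ft_force: [0.4, 0.6, -1.9]
finger_gap: 0.0149
```

Call:
{"fn": "arm_command", "kwargs": {
  "rows": [
    [[0,0,0.0015,0,0,0,1],[0,0,0.003,0,0,0,1],[0,0,0.0045,0,0,0,1],[0,0,0.006,0,0,0,1],[0,0,0.0075,0,0,0,1],[0,0,0.009,0,0,0,1],[0,0,0.0105,0,0,0,1],[0,0,0.012,0,0,0,1],[0,0,0.0135,0,0,0,1],[0,0,0.0145,0,0,0,1],[0,0,0.0145,0,0,0,1]]
  ]
}}

```text
t: 8.72
tcp_pos: [0.5051, 0.1052, 0.179]
eef_rot: [-3.141, 0.0, 1.449]
ft_force: [-0.1, 0.6, -1.1]
finger_gap: 0.0149
```

Going in freely; the collar has about 7 mm left.

Call:
{"fn": "arm_command", "kwargs": {
  "rows": [
    [[0,0,0.001,0,0,0,1],[0,0,0.002,0,0,0,1],[0,0,0.003,0,0,0,1],[0,0,0.004,0,0,0,1],[0,0,0.005,0,0,0,1],[0,0,0.006,0,0,0,1],[0,0,0.007,0,0,0,1],[0,0,0.0078,0,0,0,1],[0,0,0.0082,0,0,0,1],[0,0,0.0082,0,0,0,1]]
  ]
}}

```text
t: 9.55
tcp_pos: [0.5052, 0.1052, 0.1717]
eef_rot: [3.141, 0.0, 1.449]
ft_force: [-1.3, -0.0, 4.9]
finger_gap: 0.0149
```

Call:
{"fn": "arm_command", "kwargs": {
  "rows": [
    [[0,0,0.0006,0,0,0,1],[0,0,0.0012,0,0,0,1],[0,0,0.0012,0,0,0,1]]
  ]
}}

```text
t: 9.8
tcp_pos: [0.5053, 0.1052, 0.1716]
eef_rot: [3.141, 0.0, 1.449]
ft_force: [-3.8, 0.0, 11.2]
finger_gap: 0.015
```

The collar is home: 11 N gives no further travel. Releasing and moving up.

Call:
{"fn": "arm_command", "kwargs": {
  "rows": [
    [[0,0,-0.0018,0,0,0,1],[0,0,-0.0018,0,0,0,0.7],[0,0,-0.0018,0,0,0,0.6],[0,0,-0.0018,0,0,0,0.55],[0,0,-0.0018,0,0,0,0.5],[0,0,-0.0018,0,0,0,0.5],[0,0,-0.02,0,0,0,0.5],[0,0,-0.05,0,0,0,0.5],[0,0,-0.09,0,0,0,0.5],[0,0,-0.09,0,0,0,0.5]]
  ]
}}

```text
t: 10.63
tcp_pos: [0.5093, 0.1056, 0.2669]
eef_rot: [3.128, -0.003, 1.449]
ft_force: [1.2, -0.2, 1.0]
finger_gap: 0.0428
```

```bash
python3 - <<'E'
from h import *
s=get_state(); t=s['tcp_pos'];print(s['t'],t,s['ft_force'],s['finger_gap'])
im,d=shot('side',4); np.savez('pics/rel.npz',im=im,d=d)
Q=cloud('side',d,190,270,110,200)
for lo,hi in((.172,.186),(.16,.172),(.14,.16)):
    q=box(Q,[.46,.03,lo],[.56,.14,hi]); print(lo,len(q),q.mean(0) if len(q) else '',q[:,2].max() if len(q) else '')
q=box(Q,[.47,.03,.12],[.55,.082,.175]); print((q[q[:,1].argsort()]*1000).round().astype(int).tolist()[:70])
cv2.imwrite('pics/c6.png',crop(im,200,125,60,50,12))
E
```

```text
10.6333 [0.5093 0.1056 0.2669] [ 1.2483 -0.2206  1.0447] 0.042753346185786356
0.172 45 [0.5073 0.0949 0.1767] 0.17928419009572116
0.16 48 [0.5067 0.0865 0.1651] 0.171112418758596
0.14 121 [0.5064 0.0833 0.1502] 0.15957505351999562
[[509, 57, 162], [507, 57, 162], [503, 58, 162], [505, 58, 160], [501, 58, 162], [507, 58, 159], [509, 58, 159], [497, 58, 162], [499, 58, 162], [497, 59, 159], [503, 59, 159], [505, 60, 161], [509, 61, 156], [499, 62, 158], [497, 64, 154], [499, 65, 154], [512, 66, 153], [509, 67, 150], [522, 68, 150], [520, 68, 150], [514, 68, 150], [512, 69, 150], [516, 69, 150], [518, 69, 149], [516, 69, 152], [520, 69, 151], [505, 70, 149], [499, 70, 149], [505, 70, 152], [518, 70, 151], [507, 70, 151], [501, 70, 149], [507, 71, 149], [522, 71, 151], [514, 71, 151], [497, 71, 149], [501, 71, 151], [503, 71, 149], [503, 71, 151], [495, 71, 149], [490, 71, 149], [492, 72, 149], [486, 72, 149], [488, 72, 149], [488, 72, 151], [492, 73, 151], [495, 73, 150], [490, 73, 150], [486, 74, 150], [514, 77, 124], [507, 77, 136], [509, 77, 126], [512, 77, 129], [512, 77, 136], [512, 78, 138], [512, 78, 131], [514, 78, 128], [514, 78, 138], [505, 78, 124], [512, 78, 133], [514, 78, 126], [510, 78, 133], [514, 78, 136], [510, 78, 128], [505, 78, 138], [514, 78, 131], [501, 78, 129], [507, 78, 133], [507, 78, 138], [512, 78, 126]]
```

View pics/c6.png

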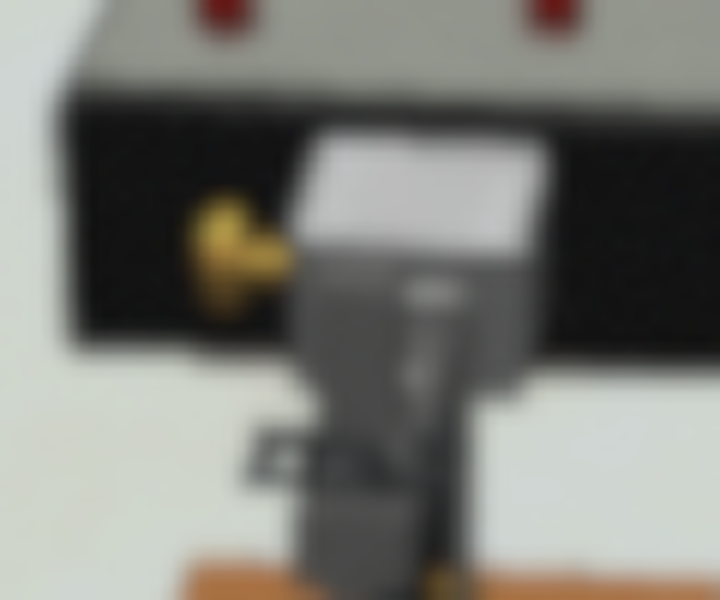

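The pin stands home: the head top reads 0.178 in the side camera, whose bar top reads 0.1387. The loop is raised, with its tab at (290,455) in the crop, clear of the bar's end. Now closing the fingers and moving out over the tab.

Call:
{"fn": "arm_command", "kwargs": {
  "rows": [
    [[-0.02,0,0,0,0,0,0.8],[-0.04,0,0,0,0,0,1],[-0.04,0,0,0,0,0,1],[-0.04,0,0,0,0,0,1],[-0.04,0,0,0,0,0,1],[-0.04,0,0,0,0,0,1],[-0.04,0,0,0,0,0,1],[-0.04,0,0,0,0,0,1]]
  ]
}}

```text
t: 11.5
tcp_pos: [0.5004, 0.0661, 0.2597]
eef_rot: [-3.141, -0.0, 1.45]
ft_force: [0.2, -0.7, 0.5]
finger_gap: 0.0002
```

```bash
python3 - <<'E'
from h import *
s=get_state(); print(s['tcp_pos'],s['eef_rot'],s['finger_gap'],s['ft_force'])
rel([.5001,.0635,.195],83)
E
```

```text
[0.5004 0.0661 0.2597] [-3.1413 -0.0001  1.4497] 0.00020585368024807093 [ 0.2401 -0.7257  0.5065]
shift mm [-2.6306  0.0212 64.7001] turn deg [-0.0152 -0.0052  0.0609]
```

Call:
{"fn": "arm_command", "kwargs": {
  "rows": [
    [[-0.0026,0,0.02,0,0,0,1],[-0.0026,0,0.045,0,0,0,1],[-0.0026,0,0.06,0,0,0,1],[-0.0026,0,0.065,0,0,0,1],[-0.0026,0,0.067,0,0,0,1],[-0.0026,0,0.069,0,0,0,1],[-0.0026,0,0.071,0,0,0,1],[-0.0026,0,0.073,0,0,0,1],[-0.0026,0,0.075,0,0,0,1],[-0.0026,0,0.077,0,0,0,1],[-0.0026,0,0.079,0,0,0,1],[-0.0026,0,0.081,0,0,0,1],[-0.0026,0,0.083,0,0,0,1],[-0.0026,0,0.085,0,0,0,1],[-0.0026,0,0.087,0,0,0,1],[-0.0026,0,0.089,0,0,0,1],[-0.0026,0,0.091,0,0,0,1],[-0.0026,0,0.091,0,0,0,1]]
  ]
}}

```text
t: 13.0
tcp_pos: [0.4998, 0.063, 0.1684]
eef_rot: [-3.141, 0.0, 1.449]
ft_force: [0.3, 1.5, 0.3]
finger_gap: 0.0004
```

```bash
python3 - <<'E'
from h import *
im,d=shot('side',4); s=get_state(); print(s['tcp_pos'],s['ft_force'],s['wrist_torque'])
cv2.imwrite('pics/c7.png',crop(im,200,125,60,50,12))
E
```

```text
[0.5001 0.063  0.1689] [ 0.1198 -0.9532  0.0381] [-0.028   0.0416 -0.0026]
```

View pics/c7.png

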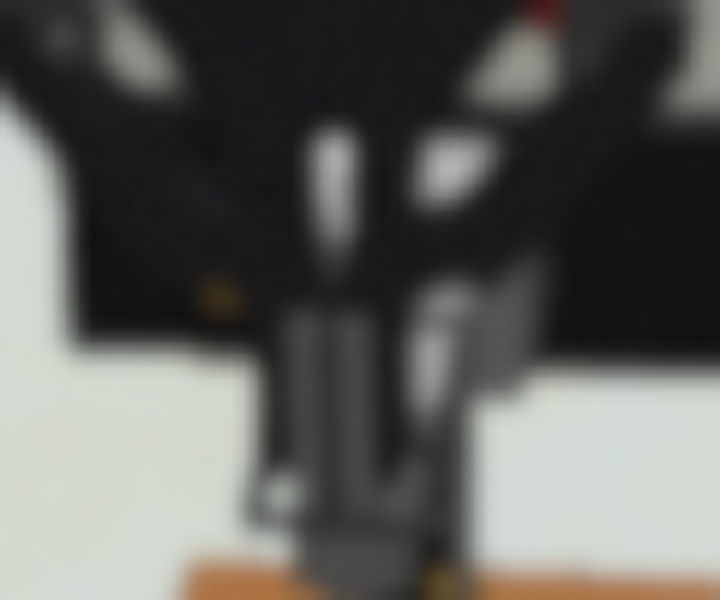

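The fingers are on the tab and the loop is turning with them; its cross bar at v≈520 is now nearly level. Continuing down.

Call:
{"fn": "arm_command", "kwargs": {
  "rows": [
    [[0,0,0.002,0,0,0,1],[0,0,0.004,0,0,0,1],[0,0,0.006,0,0,0,1],[0,0,0.008,0,0,0,1],[0,0,0.01,0,0,0,1],[0,0,0.012,0,0,0,1],[0,0,0.014,0,0,0,1],[0,0,0.016,0,0,0,1],[0,0,0.018,0,0,0,1],[0,0,0.02,0,0,0,1],[0,0,0.021,0,0,0,1]]
  ]
}}

```text
t: 14.12
tcp_pos: [0.5, 0.063, 0.1476]
eef_rot: [-3.141, 0.0, 1.449]
ft_force: [0.8, 0.6, 0.6]
finger_gap: -0.0
```

Call:
{"fn": "arm_command", "kwargs": {
  "rows": [
    [[0,0,0.001,0,0,0,1],[0,0,0.002,0,0,0,1],[0,0,0.003,0,0,0,1],[0,0,0.004,0,0,0,1],[0,0,0.005,0,0,0,1],[0,0,0.006,0,0,0,1]]
  ]
}}

```text
t: 14.62
tcp_pos: [0.5002, 0.063, 0.142]
eef_rot: [3.141, -0.0, 1.449]
ft_force: [-0.3, 1.1, 2.1]
finger_gap: 0.0
```

Call:
{"fn": "arm_command", "kwargs": {
  "rows": [
    [[0,0,0.001,0,0,0,1],[0,0,0.002,0,0,0,1],[0,0,0.003,0,0,0,1],[0,0,0.004,0,0,0,1]]
  ]
}}

```text
t: 14.95
tcp_pos: [0.5002, 0.0629, 0.1378]
eef_rot: [3.141, 0.0, 1.449]
ft_force: [0.4, 0.8, 0.8]
finger_gap: -0.0001
```

Call:
{"fn": "arm_command", "kwargs": {
  "rows": [
    [[0,0,0.001,0,0,0,1],[0,0,0.002,0,0,0,1],[0,0,0.003,0,0,0,1]]
  ]
}}

```text
t: 15.2
tcp_pos: [0.4999, 0.0628, 0.1346]
eef_rot: [-3.141, 0.0, 1.449]
ft_force: [-0.2, 0.0, 0.5]
finger_gap: -0.0001
```

Call:
{"fn": "arm_command", "kwargs": {
  "rows": [
    [[0,0,0.001,0,0,0,1],[0,0,0.002,0,0,0,1],[0,0,0.003,0,0,0,1],[0,0,0.004,0,0,0,1],[0,0,0.005,0,0,0,1],[0,0,0.005,0,0,0,1]]
  ]
}}

```text
t: 15.7
tcp_pos: [0.5, 0.0629, 0.1297]
eef_rot: [-3.141, 0.0, 1.449]
ft_force: [0.9, 0.0, 0.3]
finger_gap: 0.0
```

Now backing away outward a little, then up, and looking.

Call:
{"fn": "arm_command", "kwargs": {
  "rows": [
    [[-0.01,0,0,0,0,0,1],[-0.03,0,-0.005,0,0,0,1],[-0.05,0,-0.04,0,0,0,1],[-0.08,0,-0.08,0,0,0,1],[-0.1,0,-0.12,0,0,0,1],[-0.1,0.12,-0.15,0,0,0,1],[-0.1,0.16,-0.15,0,0,0,1],[-0.1,0.2,-0.15,0,0,0,1],[-0.1,0.2,-0.15,0,0,0,1],[-0.1,0.2,-0.15,0,0,0,1],[-0.1,0.2,-0.15,0,0,0,1],[-0.1,0.2,-0.15,0,0,0,1]]
  ]
}}

```text
t: 16.7
tcp_pos: [0.6876, -0.0619, 0.2781]
eef_rot: [-3.14, 0.0, 1.448]
ft_force: [-0.1, 0.4, -0.0]
finger_gap: 0.0004
```

```bash
python3 - <<'E'
from h import *
im,d=shot('side',4); it,dt=shot('top',4); s=get_state(); print(s['t'],s['tcp_pos'],s['ft_force'])
cv2.imwrite('pics/c8.png',np.hstack([crop(im,205,130,45,60,10),crop(it,195,185,35,60,10)]))
Q=cloud('side',d,200,260,120,215); print('head top',np.percentile(box(Q,[.48,.06,.172],[.54,.13,.19])[:,2],[50,95]),'bar',np.median(box(Q,[.48,.105,.134],[.54,.14,.144])[:,2]))
q=box(Q,[.47,.03,.08],[.55,.09,.135]); print((q[q[:,2].argsort()]*1000).round().astype(int).tolist()[:60])
q=box(Q,[.46,.03,.142],[.55,.075,.18]); print('raised loop pts',len(q))
E
```

```text
17.1 [ 0.6856 -0.0605  0.2807] [-0.0692 -0.0286  0.0929]
head top [0.1774 0.1791] bar 0.13872985738712307
[[498, 71, 110], [511, 70, 111], [507, 69, 111], [509, 68, 111], [502, 69, 111], [500, 69, 111], [505, 68, 111], [502, 71, 112], [511, 71, 112], [509, 71, 112], [500, 71, 113], [498, 71, 113], [507, 70, 113], [505, 70, 113], [500, 74, 114], [511, 73, 114], [498, 73, 114], [509, 72, 114], [509, 76, 115], [498, 76, 115], [511, 75, 115], [500, 75, 115], [509, 78, 116], [501, 78, 116], [498, 78, 116], [512, 77, 116], [501, 81, 117], [498, 81, 117], [492, 86, 118], [490, 86, 118], [512, 79, 118], [503, 84, 118], [507, 84, 118], [496, 84, 118], [494, 84, 118], [505, 83, 118], [510, 83, 119], [525, 82, 119], [514, 82, 119], [523, 81, 119], [516, 82, 119], [501, 82, 119], [521, 81, 119], [498, 82, 119], [518, 81, 119], [512, 81, 120], [492, 87, 120], [494, 86, 120], [488, 86, 120], [490, 86, 120], [523, 84, 120], [499, 85, 120], [496, 85, 120], [516, 84, 120], [521, 83, 121], [518, 83, 121], [525, 82, 121], [488, 87, 122], [525, 85, 122], [490, 86, 122]]
raised loop pts 0
```

View pics/c8.png

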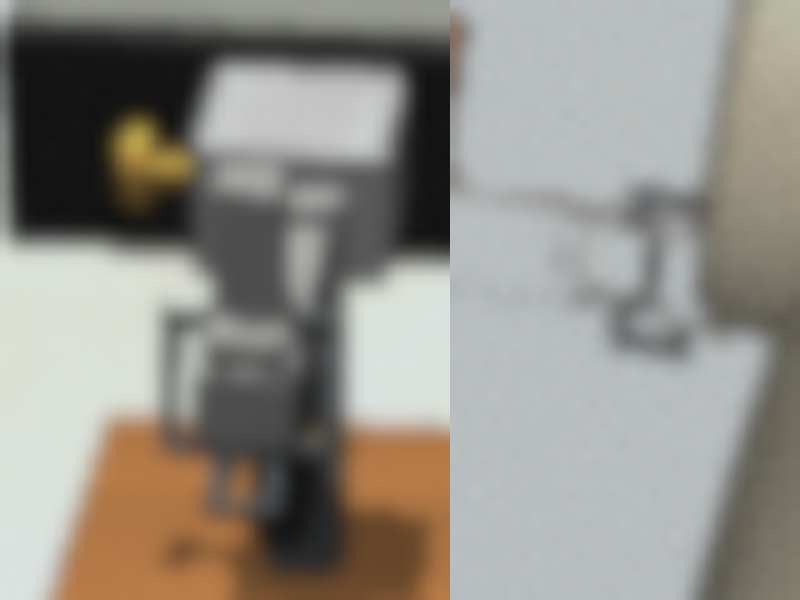

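The crop shows the wire sides running down past the bar and the cross bar at (205–290,450) below it, with the tab at (240,490). Depth puts the cross bar at z≈0.119, below the bar's underside (0.1227 in this camera) and about 5 mm inside its end, so the loop has snapped under. One check that the collar is still home, then I'll hand in.

```bash
python3 - <<'E'
from h import *
f=lambda d:np.percentile(box(cloud('side',d,200,260,120,215),[.48,.06,.174],[.54,.13,.19])[:,2],[50,75,90])
im,d=shot('side',4); print('before',f(np.load('pics/rel.npz')['d']),'now',f(d))
c=cloud('side',d,205,250,150,185); c=box(c,[.48,.06,.142],[.54,.12,.152]); print('collar top',np.percentile(c[:,2],[50,75]))
print(get_state()['t'],get_state()['ft_force'])
print(workorder.job_done())
E
```

```text
before [0.1783 0.1787 0.179 ] now [0.1779 0.1787 0.179 ]
collar top [0.1462 0.1468]
17.3 [0.2573 0.2407 0.4338]
the job is handed in; nothing more can be done
None
```

The hitch pin is in the bar with its collar home, the loop is snapped underneath, and I handed the job in at 17.3 s with the robot clear of everything.

**What I did:** I took the steel hitch pin from the rack's middle hole and turned it to line up with the bar. I found the cross hole in the side camera, and the pin went in with no axial resistance until the collar stopped. I pressed to about 11 N to seat it, let go, and pushed the thumb tab down past the bar's end with closed fingers. The highest force I read while doing that was about 2 N.

**Last checks:**
- **Collar:** the head top was at the same height before and after closing the loop (0.1787 in the side camera, where the bar top reads 0.1387). That is 40 mm above the bar, as it should be.
- **Loop:** the cross bar is at z≈0.119, below the bar's underside (0.1227 in that camera) and about 5 mm inside its end.
- **Other objects:** I did not go near the plain pins, bowl, weights or red look-alike, but I did not measure them again at the end.

**What disagreed:**
- The top and side cameras differed by 3–5 mm in y. I placed the pin by comparing it with the hole in a single camera view.
- The pin sat about 4 mm off-centre along the pads. This caused no trouble.

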